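Scrape a broken clamp foot out of a shaker deck's T-slot

TASK

A broken clamp foot is stuck in one of the two T-slots of the lab shaker's deck. Take the black-handled scraper from its stand, lower its blade into that slot behind the broken foot, on the closed-end side, and push it along the slot until the foot drops into the tray at the open end; do not touch the foot with the gripper and leave the sound clamp in the other slot where it is. Then let go of the scraper and leave it standing upright on its sole in the slot it has cleared.

Things in the scene. Friction and masses are not known exactly. Their poses are not given: they have to be found in the camera images.
- deck: Shaker deck, fixed, 240 (x) x 190 mm, top 56 mm above the bench; origin on the bench under its middle, x along the slots to their open end. Two T-slots at y = +45 and -45 mm, x -110 (closed) to 120 mm (open): mouth 24 mm wide, 10 mm deep; channel below 38 mm wide, floor 30 mm above the bench. White tray at x 120 to 236 mm: floor 6 mm up, outer walls 40 mm high, none at the deck.
- scraper_grip (a point): Scraper: middle of its upright round black handle (26 mm across, 62 mm high); z up. It is 39 mm above the underside of the 50 x 50 x 8 mm steel sole, whose blade hangs 23 mm below its middle, 12 mm wide (y), 6 mm thick (x). Stands on a white stand 40 mm high, blade in a groove; lifts straight off. In a slot the sole rests on the deck's top and slides freely. 0.22 kg.
- scrap_mid (a point): Broken clamp foot, steel, 0.11 kg: centre of a block 36 mm long (its x, along the slot), 32 wide, 12 high, lying on the channel floor of either slot under the lips. A broken stud, 14 mm across, rises 10 mm above it and ends 4 mm below the deck's top. It slides under a push of 1 to 2 N.
- clamp_mid (a point): Sound clamp in the other slot, to be left there: the same foot with a whole stud, washer and round black knob 28 mm across, its top 32 mm above the deck's top. This point is on its axis, 30 mm above the underside of its foot and 4 mm above the deck's top.
Mind the look-alikes: they are no part of the job. What is shaped like the part that bears scraper_grip but pink or purple is not meant. Leave any green look-alike of the part that bears scrap_mid alone.

How it is judged:
By the outcome, as a careful person would: the job done as asked, in the order asked, and still so for the second after the job is handed in, with the robot touching nothing.
It also fails if it takes over 48 s, if anything falls off the work surface, if the arm or the gripper's body presses on something with over 40 N, if the wrist force passes 120 N, or if a joint passes its speed limit or range.

ROBOT

A 6-joint arm with a two-finger parallel gripper is mounted at the origin on the work surface. World frame = base frame: x ahead of the robot, y to its left, z up, the work surface at z = 0. Lengths are in m, angles in rad, forces in N, time in s.
With the tool pointing down it reaches from about 0.3 to 0.875 m from the base axis. Payload 6.4 kg.
Tool frame: the origin (TCP) lies where the fingers leave the gripper's body, on its centre line; the fingertips stand 73 mm ahead of it and the grasp point (between the pads) lies 54 mm ahead of it; z points along the fingers, y is the line along which they close (so a half turn about z gives the same grasp; the last joint's range is limited). The gripper opens to 85 mm and grips with 20 to 120 N. Pads are 22 mm wide; open, the fingers measure 114 mm over their backs; the gripper's body (76 mm by 85 mm) begins 54 mm behind the grasp point. The pads swing forward as they close: fully open they stand 13 mm farther back than shut.
Start: joints at [-1.357, 0.181, 1.607, -0, 1.354, -0.206], TCP at [0.234, -0.525, 0.304] pointing down, gripper open.
Joint ranges: [-2.99, 2.99], [-0.89, 2.07], [0.3, 2.58], [-1.14, 4.28], [0, 2.63], [-3.12, 3.12]. Speed limits (rad/s): [2.57, 2.57, 3.01, 3.14, 3.14, 3.14].

INTERFACE

Orientations are given as a unit quaternion [w, x, y, z].
In Python, from bench import ctrl gives the robot as it stands.
- The arm moves only by the tool carry_out, never from a script. Its argument "steps" is one flat list of numbers, 7 for each row, row after row: the shift along the tool's x, y, z in m, then the turn, a rotation vector about the tool's x, y, z in rad, then the opening, from 0 (shut) to 1 (fully open). In form: [dx, dy, dz, wx, wy, wz, claw, dx, dy, dz, wx, wy, wz, claw, ...]. A call has 1 to 20 rows; each row is the pose to reach, as a shift and turn from the pose commanded when the call began, along the tool's axes at that moment; what a row does not reach only later rows make up. A row lasts 1/10 s, in which the tool goes at most 50 mm and 8.59 degrees, less where a joint would pass 70% of its speed; a pose out of reach is approached as far as the arm can. A call with a gripper value outside its range is refused whole. The fingers move at their own pace and stop on an object; the grip force is fixed at half the most. Time passes only in rows, so rows that repeat a pose let the fingers close. It gives the time, the measured TCP pose, the force, the opening and the grip force at its end, in the units of the state.
- ctrl.get_obs(): the state, without advancing time (a new reading comes with each control period).
- ctrl.camera(name): name is "scene" or "side" or "wrist"; returns the picture (420x560x3 uint8, red, green, blue); there is no depth.
- ctrl.camera_params(name): a dict with "vertical_fov" (degrees; the focal length in pixels is half the picture's height over the tangent of half this angle, whatever the lens; pixels are square), "cx", "cy" (the principal point, pixels), "k1" (the pictures are not rectified: a ray, as slopes to the right and down, at radius r is drawn at 1 + k1 r^2 times it, then the intrinsics apply), "cam_to_world" (4x4, takes a point from camera to world coordinates); the wrist camera has in their place "hand_eye" (4x4, takes a point from camera to tool coordinates, whose origin is the TCP and whose axes are the flange's). Camera axes: x right, y down, z forward; pixel columns grow to the right and rows downward; lengths in m; the calibration is good to about 2 mm. A picture is of the moment at which its call begins: read the wrist's pose just before it. camera_params takes no time and is no camera call.
- ctrl.hand_in(): hands the job in; it is judged then, once.
The state is a dict: "time_s": time; "q": joint angles; "dq": joint speeds; "joint_efforts": joint torques, N m; "eef_pos": TCP position; "eef_rot": TCP orientation; "wrist_force": force on the tool from outside, world axes, zero at the start; "torque": the same for the moment, N m; "opening": opening from 0.0 (shut) to 1.0 (fully open); "grasp_force": force on a finger pad.
Only numpy, scipy, OpenCV 4.12 (cv2) and the standard library are available. Lean on these libraries where they do the work, as an engineer would, in place of code of your own. Each camera call takes 0.05 s, during which the arm holds its last target. There are 200 camera calls.

## Working session

There is one attempt and no reset: what is moved stays moved. The work goes in short steps, Python scripts to look and compute and a tool call to move; the robot and the scene stay as the last step left them, time stands still between calls to the robot, and variables do not carry over. Pictures are saved under pics/ and viewed, at most 10 in all, crops included, and the job is handed in when it is done.

Besides the shell and the picture viewer there is one more tool, called after "Emit:" as a command line: name --argument value ..., lists and objects as JSON in quotes. carry_out: Moves the arm, as the interface text tells. Its arguments: {"type":"object","properties":{"steps":{"type":"array"}},"required":["steps"]}

```bash
mkdir -p pics; cat > h.py <<'E'
import numpy as np, cv2
from bench import ctrl
from scipy.spatial.transform import Rotation as R
def snap(n,f):
    o=ctrl.get_obs(); im=ctrl.camera(n); cv2.imwrite(f'pics/{f}.png',im[:,:,::-1]); np.save(f'pics/{f}.npy',np.array(list(o['eef_pos'])+list(o['eef_rot']))); return im
def cam(n,pose=None):
    p=ctrl.camera_params(n); f=210/np.tan(np.radians(p['vertical_fov'])/2)
    if 'cam_to_world' in p: T=np.array(p['cam_to_world'])
    else:
        W=np.eye(4); W[:3,:3]=R.from_quat(np.r_[pose[4:7],pose[3]]).as_matrix(); W[:3,3]=pose[:3]; T=W@np.array(p['hand_eye'])
    return p,f,T
def ray(n,uv,pose=None):
    p,f,T=cam(n,pose); d=np.array([(uv[0]-p['cx'])/f,(uv[1]-p['cy'])/f]); s=d.copy()
    for _ in range(20): s=d/(1+p['k1']*(s@s))
    v=T[:3,:3]@np.r_[s,1]; return T[:3,3],v
def onz(n,uv,z,pose=None):
    o,v=ray(n,uv,pose); return o+v*(z-o[2])/v[2]
def proj(n,X,pose=None):
    p,f,T=cam(n,pose); c=T[:3,:3].T@(np.asarray(X)-T[:3,3]); s=c[:2]/c[2]; s=s*(1+p['k1']*(s@s)); return s*f+[p['cx'],p['cy']]
E
python3 - <<'E'
from h import *
print(ctrl.get_obs())
for n in('scene','side','wrist'): snap(n,n+'0')
for n in('scene','side','wrist'): print(n,ctrl.camera_params(n))
E
cd pics; python3 -c "
import cv2,numpy as np
a,b=[cv2.imread(f) for f in('scene0.png','side0.png')]
cv2.imwrite('w.png',cv2.imread('wrist0.png'))"
```

```text
{'time_s': 0.0, 'q': array([-1.35730274e+00,  1.81542790e-01,  1.60801063e+00,  2.86818847e-05,
        1.35380767e+00, -2.06308010e-01]), 'dq': array([ 7.90607687e-04, -7.64652920e-04, -2.35764103e-04,  5.79789931e-04,
       -3.69967945e-05,  9.84016474e-05]), 'joint_efforts': array([ 1.10737470e-03, -4.44865680e+01, -3.51334584e+01, -7.17847934e-05,
        9.05827823e-03, -3.33964429e-06]), 'eef_pos': array([ 0.23428336, -0.5246358 ,  0.3029818 ]), 'eef_rot': array([-8.84264264e-04,  9.78051853e-01,  2.08359765e-01,  1.08250156e-05]), 'wrist_force': array([ 0.00495654, -0.59411964,  0.85487061]), 'torque': array([-0.05329568,  0.04350543,  0.00975543]), 'grasp_force': 0.0, 'opening': 0.9978005249315148}
scene {'vertical_fov': 53.2092308042656, 'cx': 282.27481555117174, 'cy': 207.05665021997117, 'k1': 0.020815864967971463, 'cam_to_world': array([[-0.28316465,  0.64753094, -0.70747542,  1.14742025],
       [ 0.9588791 ,  0.1763767 , -0.22235585,  0.01210212],
       [-0.01920012, -0.74134671, -0.67084753,  0.64067187],
       [ 0.        ,  0.        ,  0.        ,  1.        ]])}

[... 158 characters left out ...]
-0.22366561,  0.32896384,  0.33741434],
       [-0.39706141,  0.46458868, -0.79151728,  0.4360588 ],
       [ 0.02420232, -0.85681448, -0.51505649,  0.45519673],
       [ 0.        ,  0.        ,  0.        ,  1.        ]])}
wrist {'vertical_fov': 70.72554063735723, 'cx': 279.01063324587824, 'cy': 214.6614739606278, 'k1': -0.025980158071081772, 'hand_eye': array([[ 2.89717016e-04, -9.48940485e-01, -3.15455022e-01,
         8.02051890e-02],
       [ 9.99999863e-01,  4.12607233e-04, -3.22780507e-04,
        -2.58318187e-04],
       [ 4.36458515e-04, -3.15454886e-01,  9.48940475e-01,
        -7.04922845e-02],
       [ 0.00000000e+00,  0.00000000e+00,  0.00000000e+00,
         1.00000000e+00]])}
```

View pics/scene0.png

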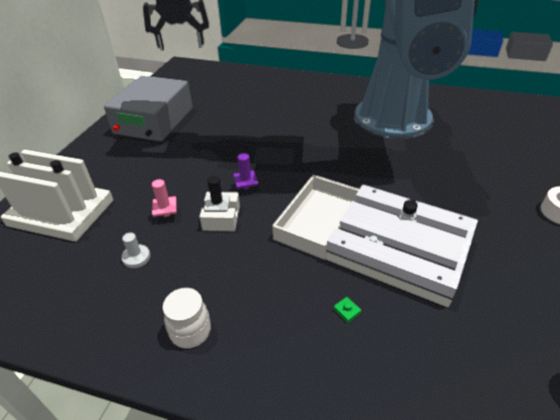

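View pics/side0.png

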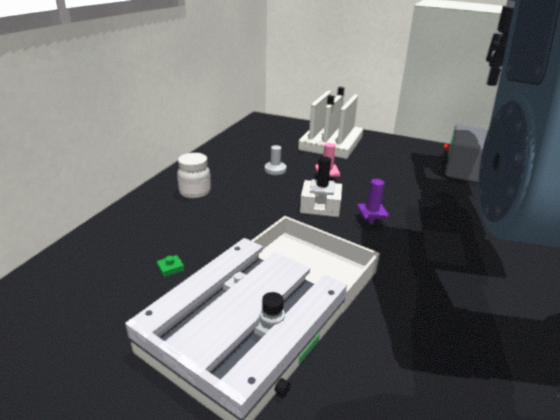

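The scene shows the deck at about (405,240), its tray on the left at (318,215), the broken stud at (374,240) and the sound clamp's knob at (409,208). Three objects have the scraper's shape: black at (216,195), pink at (162,195) and purple at (245,170). The black one on the white stand is the one meant. The green foot at (347,309) is a decoy. I'll confirm these in enlarged crops.

```bash
cd pics; python3 -c "
import cv2,numpy as np
a,b=[cv2.imread(f) for f in('scene0.png','side0.png')]
r=lambda im,x,y,w,h,s:cv2.resize(im[y:y+h,x:x+w],None,fx=s,fy=s,interpolation=cv2.INTER_CUBIC)
cv2.imwrite('c1.png',r(a,270,170,215,130,3.7))
c=np.hstack([r(a,140,145,130,100,3),r(b,290,140,130,100,3)]);cv2.imwrite('c2.png',c)
cv2.imwrite('c3.png',r(b,125,210,260,205,2.9))"
```

```text
(no output)
```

View pics/c1.png

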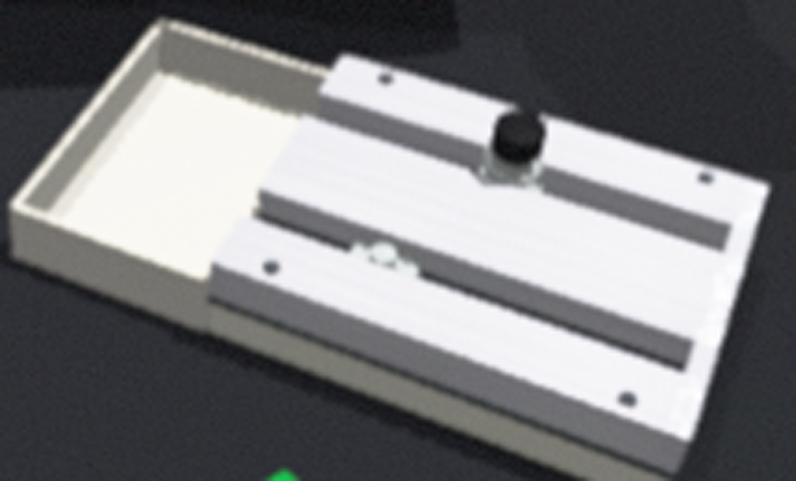

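View pics/c2.png

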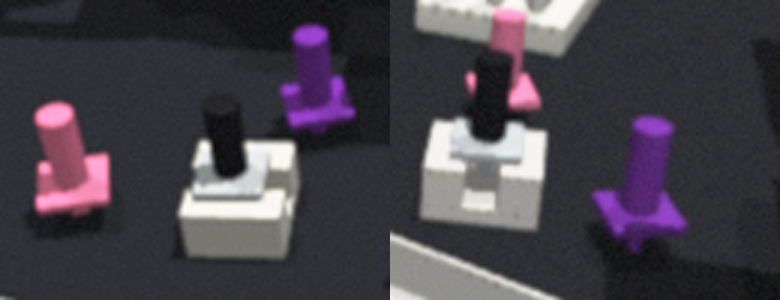

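View pics/c3.png

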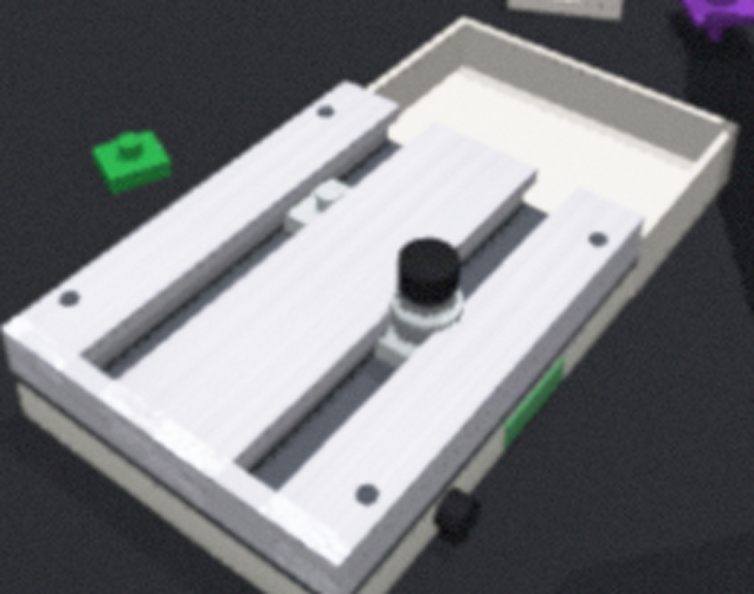

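```bash
python3 - <<'E'
from h import *
from scipy.optimize import least_squares
loc=np.array([[.12,-.095],[-.12,-.095],[-.12,.095],[.12,.095]])
S=[(363.2,184.9),(477.8,220.3),(456.5,288.9),(328.1,241.1)]
D=[(346.4,285.9),(244,403.8),(126.7,323.1),(244.7,238.3)]
def W(p): 
    c,s=np.cos(p[2]),np.sin(p[2]); return np.c_[loc@np.array([[c,s],[-s,c]])+p[:2],np.full(4,.056)]
def f(p,w): 
    r=[]
    for X,a,b in zip(W(p),S,D):
        if 's' in w: r+=list(proj('scene',X)-a)
        if 'd' in w: r+=list(proj('side',X)-b)
    return np.array(r)
for w in('s','d','sd'):
    r=least_squares(f,[.4,0,-1.6],args=(w,)); print(w,r.x,np.round(r.fun,1))
p=r.x;c,s=np.cos(p[2]),np.sin(p[2])
for n,uv in(('scene',(374,237.6)),('side',(239.8,275.5))):
    q=onz(n,uv,.052)[:2]-p[:2]; print('stud deck',c*q[0]+s*q[1],-s*q[0]+c*q[1])
for n,uv,z in(('scene',(214,179.3),.110),('scene',(217.3,202.3),.048),('side',(324.7,160),.110),('side',(323.3,184.3),.048)): print(n,onz(n,uv,z))
g=lambda x,y:onz('scene',(x/3+140,y/3+145),.040)[:2]
print('stand front',g(180,205),g(288,218), 'sole',[onz('scene',(x/3+140,y/3+145),.048)[:2] for x,y in((193,187),(263,192),(271,155),(205,153))])
o=ctrl.get_obs();print(R.from_quat(np.r_[o['eef_rot'][1:],o['eef_rot'][0]]).as_matrix())
E
```

```text
s [ 0.53272466  0.06505608 -1.78871593] [-0.3 -0.2  0.4 -0.2  0.8  0.4 -1.1 -0.6]
d [ 0.52796203  0.0619654  -1.78415541] [ 1.4 -1.9 -0.7  0.8 -0.1  0.1 -0.3 -0.4]
sd [ 0.52881089  0.06322497 -1.78453333] [-1.1 -1.4  0.6 -1.5 -0.9 -1.9 -2.   1.5 -0.  -1.8 -1.3  0.5 -1.6 -2.
 -1.  -0.1]
stud deck 0.04243558920889907 0.04542572027942509
stud deck 0.04604601344169954 0.04297309116952948
scene [ 0.54336056 -0.3224803   0.11      ]
scene [ 0.54442139 -0.32300811  0.048     ]
side [ 0.53681679 -0.31884046  0.11      ]
side [ 0.53854135 -0.33315932  0.048     ]
stand front [ 0.57854897 -0.34903125] [ 0.57089346 -0.27071857] sole [array([ 0.56657268, -0.34323562]), array([ 0.55843167, -0.29348971]), array([ 0.51979197, -0.30285251]), array([ 0.53031732, -0.35012315])]
[[ 9.13169413e-01  4.07580103e-01 -2.86512255e-04]
 [ 4.07580102e-01 -9.13168463e-01  1.34827257e-03]
 [ 2.87895116e-04 -1.34797796e-03 -9.99999050e-01]]
```

The crops confirm it. The black-handled scraper sits on the white stand at scene (216,195). The broken stud is at scene (374,238), in the deck's y = +45 slot and near x = +44 mm. The sound clamp is in the other slot. Next I move over the scraper for a wrist view.

Emit:
carry_out --steps '[0.36, -0.058, 0.043, 0, 0, 0, 1, 0.36, -0.058, 0.043, 0, 0, 0, 1, 0.36, -0.058, 0.043, 0, 0, 0, 1, 0.36, -0.058, 0.043, 0, 0, 0, 1, 0.36, -0.058, 0.043, 0, 0, 0, 1, 0.36, -0.058, 0.043, 0, 0, 0, 1, 0.36, -0.058, 0.043, 0, 0, 0, 1, 0.36, -0.058, 0.043, 0, 0, 0, 1, 0.36, -0.058, 0.043, 0, 0, 0, 1, 0.36, -0.058, 0.043, 0, 0, 0, 1, 0.36, -0.058, 0.043, 0, 0, 0, 1, 0.36, -0.058, 0.043, 0, 0, 0, 1]'

```text
time_s: 1.35
eef_pos: [0.5384, -0.3267, 0.2612]
eef_rot: [0.0, 0.978, 0.207, -0.0]
wrist_force: [-0.4, -0.4, 0.7]
opening: 1.0
grasp_force: 0.0
```

```bash
python3 - <<'E'
from h import *
im=snap('wrist','w1'); cv2.imwrite('pics/w1b.png',cv2.resize(im[:,:,::-1],None,fx=1.42,fy=1.42))
print(np.load('pics/w1.npy'),ctrl.get_obs()['q'],ctrl.get_obs()['time_s'])
E
```

```text
[ 5.38397969e-01 -3.26693869e-01  2.61169076e-01  1.76439648e-04
  9.78279627e-01  2.07289508e-01 -2.56275687e-05] [-7.33269032e-01  3.38196200e-01  1.50180149e+00 -1.68610896e-04
  1.30118760e+00  4.19919074e-01] 1.4
```

View pics/w1b.png

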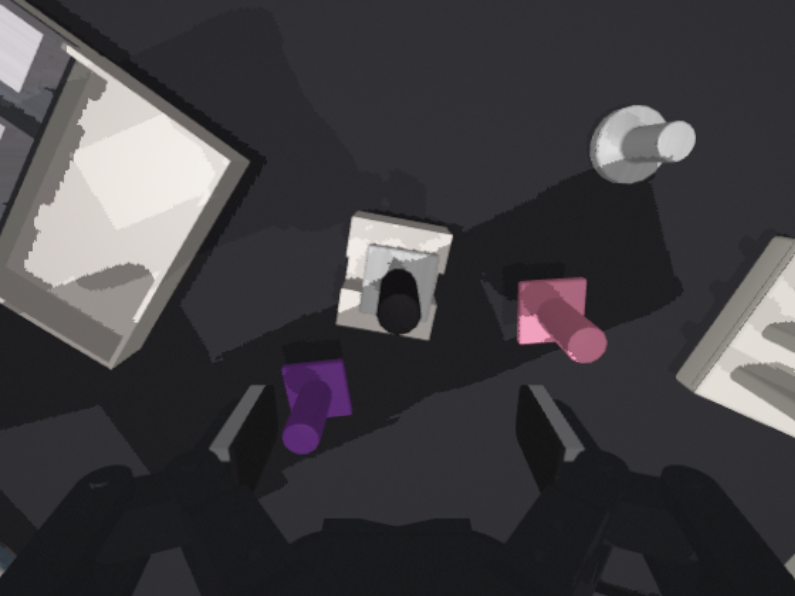

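```bash
python3 - <<'E'
from h import *
P=np.load('pics/w1.npy')
g=lambda x,y,z:np.round(onz('wrist',(x/1.42,y/1.42),z,P)[:2],4)
print('top',g(399,315,.110))
a,b=g(369,246,.048),g(439,252,.048);print('sole edge',a,b,np.degrees(np.arctan2(*(b-a)[::-1])),np.linalg.norm(b-a))
a,b=g(355,212,.040),g(452,235,.040);print('stand',a,b,np.degrees(np.arctan2(*(b-a)[::-1])),g(436,338,.04),g(337,325,.04))
print('purple top',g(301,438,.088),g(317,388,.026),'pink',g(587,344,.09),g(552,312,.026))
E
```

```text
top [ 0.5394 -0.3277]
sole edge [ 0.5564 -0.2981] [ 0.572  -0.3435] -71.03664658442459 0.04800541636107329
stand [ 0.5725 -0.2805] [ 0.5853 -0.3479] -79.24695579332942 [ 0.5111 -0.3712] [ 0.4906 -0.2994]
purple top [ 0.423  -0.3062] [ 0.4264 -0.3049] pink [ 0.5631 -0.4467] [ 0.5623 -0.4477]
```

The wrist view shows the black scraper's handle top at (399,315) in the enlarged picture. Pink at (552,312) and purple at (317,388) are clear of the fingers' path. I go down, close and lift.

Emit:
carry_out --steps '[0.001, 0, 0.04, 0, 0, 0, 1, 0.001, 0, 0.08, 0, 0, 0, 1, 0.001, 0, 0.11, 0, 0, 0, 1, 0.001, 0, 0.128, 0, 0, 0, 1, 0.001, 0, 0.128, 0, 0, 0, 1, 0.001, 0, 0.128, 0, 0, 0, 0, 0.001, 0, 0.128, 0, 0, 0, 0, 0.001, 0, 0.128, 0, 0, 0, 0, 0.001, 0, 0.128, 0, 0, 0, 0, 0.001, 0, 0.128, 0, 0, 0, 0, 0.001, 0, 0.128, 0, 0, 0, 0, 0.001, 0, 0.128, 0, 0, 0, 0, 0.001, 0, 0.128, 0, 0, 0, 0]'

```text
time_s: 2.7
eef_pos: [0.541, -0.3255, 0.1344]
eef_rot: [0.001, 0.978, 0.208, 0.001]
wrist_force: [-0.8, 0.5, 6.2]
opening: 0.295
grasp_force: 58.6
```

Emit:
carry_out --steps '[0, 0, -0.02, 0, 0, 0, 0, 0, 0, -0.05, 0, 0, 0, 0, 0, 0, -0.08, 0, 0, 0, 0, 0, 0, -0.12, 0, 0, 0, 0, 0, 0, -0.14, 0, 0, 0, 0, 0, 0, -0.14, 0, 0, 0, 0, 0, 0, -0.14, 0, 0, 0, 0]'

```text
time_s: 3.4
eef_pos: [0.54, -0.3246, 0.2719]
eef_rot: [-0.0, 0.978, 0.208, -0.0]
wrist_force: [-0.2, -0.7, -3.1]
opening: 0.286
grasp_force: 59.4
```

```bash
python3 - <<'E'
from h import *
for n in('scene','side','wrist'): snap(n,n+'2')
o=ctrl.get_obs();print(o['eef_pos'],o['wrist_force'],o['opening'],o['grasp_force'],o['q'])
X=o['eef_pos']-[0,0,.1]
for n in('scene','side'): print(proj(n,X))
a,b,w=[cv2.imread(f'pics/{n}2.png') for n in('scene','side','wrist')]
out=[]
for n,im in(('scene',a),('side',b)):
    u,v=np.int32(proj(n,X)); out.append(cv2.resize(im[v-45:v+45,u-45:u+45],(400,400),interpolation=cv2.INTER_CUBIC)); print(n,u-45,v-45)
cv2.imwrite('pics/c4.png',np.hstack(out))
E
```

```text
[ 0.53952554 -0.32422053  0.27018629] [ 0.56846225 -0.47837853 -3.24334461] 0.2897019443478562 59.38887119293213 [-7.29376635e-01  3.31359439e-01  1.49184111e+00  2.90632013e-05
  1.32276850e+00  4.21630591e-01]
[209.98685117 153.78012099]
[326.88321871 130.41723977]
scene 164 108
side 281 85
```

View pics/c4.png

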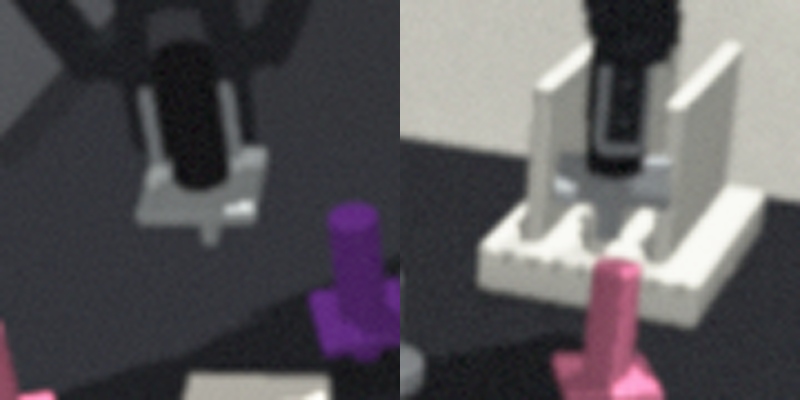

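The left crop (scene) shows the blade narrow at (208,230). The right crop (side) shows it wide. So the scraper's x axis lies about along the stand's −77° direction. I need about −25° of turn to line it up with the deck. Next I carry it over the slot, behind the foot.

Emit:
carry_out --steps '[0.018, -0.034, 0, 0, 0, 0.05, 0, 0.038, -0.068, 0, 0, 0, 0.1, 0, 0.06, -0.105, 0, 0, 0, 0.15, 0, 0.08, -0.14, 0, 0, 0, 0.2, 0, 0.1, -0.175, 0, 0, 0, 0.25, 0, 0.12, -0.21, 0, 0, 0, 0.3, 0, 0.14, -0.245, 0, 0, 0, 0.35, 0, 0.155, -0.28, 0.01, 0, 0, 0.4, 0, 0.172, -0.31, 0.02, 0, 0, 0.43, 0, 0.188, -0.336, 0.03, 0, 0, 0.43, 0, 0.188, -0.336, 0.03, 0, 0, 0.43, 0, 0.188, -0.336, 0.03, 0, 0, 0.43, 0, 0.188, -0.336, 0.03, 0, 0, 0.43, 0, 0.188, -0.336, 0.03, 0, 0, 0.43, 0]'

```text
time_s: 4.95
eef_pos: [0.5752, 0.0573, 0.2429]
eef_rot: [0.0, 1.0, -0.006, 0.0]
wrist_force: [-0.1, -0.5, -2.9]
opening: 0.291
grasp_force: 59.7
```

```bash
python3 - <<'E'
from h import *
for n in('scene','side','wrist'): snap(n,n+'3')
o=ctrl.get_obs();print(o['time_s'],o['eef_pos'],o['eef_rot'],o['q'])
a,b,w=[cv2.imread(f'pics/{n}3.png') for n in('scene','side','wrist')]
r=lambda im,x,y,w,h:cv2.resize(im[y:y+h,x:x+w],(400,300),interpolation=cv2.INTER_CUBIC)
t=np.hstack([r(a,320,130,160,120),r(b,120,150,240,180)])
bt=np.hstack([cv2.resize(w,(400,300)),r(w,160,120,240,180)])
cv2.imwrite('pics/c5.png',np.vstack([t,bt]))
E
```

```text
5.1 [0.57526849 0.05755042 0.24313711] [ 4.95213918e-05  9.99983122e-01 -5.80555771e-03  2.19353532e-04] [-1.05460657e-01  2.47855489e-01  1.65548072e+00 -5.80954912e-05
  1.23781006e+00  1.47696583e+00]
```

View pics/c5.png

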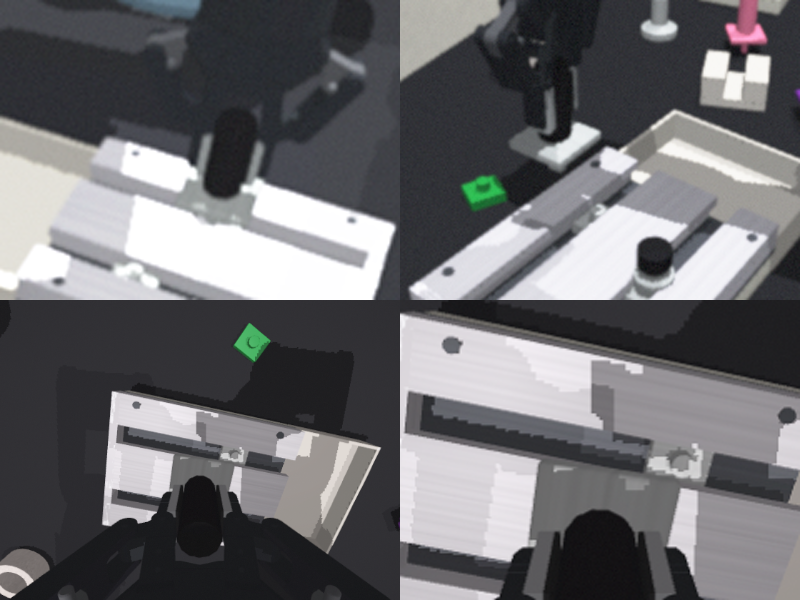

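```bash
python3 - <<'E'
from h import *
P=np.load('pics/wrist3.npy')
k=lambda x,y:((x-400)*.6+160,(y-300)*.6+120)
g=lambda x,y,z:onz('wrist',k(x,y),z,P)[:2]
ang=lambda a,b:np.degrees(np.arctan2(*(b-a)[::-1]))
zs=P[2]-.0554-.031
a,b=g(540,457,zs),g(680,487,zs); print('sole edge',a,b,ang(a,b),np.linalg.norm(b-a))
d=(b-a)/np.linalg.norm(b-a); print('sole centre',(a+b)/2+.025*np.array([d[1],-d[0]]), (a+b)/2-.025*np.array([d[1],-d[0]]),P[:2])
for n,(u,v) in {'up':((410,390),(797,468)),'lo':((408,432),(797,515))}.items():
    a,b=g(*u,.056),g(*v,.056);print(n,a,b,ang(a,b))
print('stud',g(683,460,.052),'foot left edge',g(648,465,.042))
c=onz('wrist',(156.8,127.4),.056,P)[:2]; print('corner closed +y',c)
p=(.5295,.0635,-1.784);C,S=np.cos(p[2]),np.sin(p[2])
L=lambda q:(C*(q[0]-p[0])+S*(q[1]-p[1]),-S*(q[0]-p[0])+C*(q[1]-p[1]))
for q in(g(410,390,.056),g(797,468,.056),g(408,432,.056),g(797,515,.056),g(683,460,.052),c,P[:2],g(452,346,.056),g(787,415,.056)): print(np.round(L(q),4))
E
```

```text
sole edge [0.60380079 0.07656218] [0.59244769 0.02917926] -103.4742455263685 0.048724066023668446
sole centre [0.57381237 0.05869592] [0.62243611 0.04704551] [0.57528856 0.05742437]
up [0.6087332  0.15655731] [ 0.56259416 -0.05309476] -102.41148253405595
lo [0.58577507 0.16065287] [ 0.53386254 -0.05646443] -103.44691092238111
stud [0.56666604 0.01001561] foot left edge [0.56042634 0.02855436]
corner closed +y [0.64833549 0.15929287]
[-0.1077  0.0577]
[0.107 0.057]
[-0.1069  0.0344]
[0.1163 0.0296]
[0.0444 0.0476]
[-0.1188  0.0959]
[-0.0038  0.046 ]
[-0.0884  0.0849]
[0.0918 0.0848]
```

The bottom-right crop shows the sole's edge at (540,457)–(680,487), parallel to the slot to about 1°. The stud is at (683,460). In deck coordinates the scraper is at x = −5 mm, y = 44 mm and the stud at x = 44 mm, so the blade is behind the foot and on the slot's line. I'll lower it.

Emit:
carry_out --steps '[0, 0, 0.02, 0, 0, 0, 0, 0, 0, 0.04, 0, 0, 0, 0, 0, 0, 0.055, 0, 0, 0, 0, 0, 0, 0.068, 0, 0, 0, 0, 0, 0, 0.078, 0, 0, 0, 0, 0, 0, 0.086, 0, 0, 0, 0, 0, 0, 0.09, 0, 0, 0, 0, 0, 0, 0.09, 0, 0, 0, 0, 0, 0, 0.09, 0, 0, 0, 0, 0, 0, 0.09, 0, 0, 0, 0]'

```text
time_s: 6.1
eef_pos: [0.5756, 0.0585, 0.1536]
eef_rot: [0.0, 1.0, -0.005, 0.001]
wrist_force: [-0.1, 0.5, -2.5]
opening: 0.288
grasp_force: 59.8
```

Emit:
carry_out --steps '[0, 0, 0.002, 0, 0, 0, 0, 0, 0, 0.002, 0, 0, 0, 0, -0.002, 0.01, 0.002, 0, 0, 0, 0, -0.004, 0.02, 0.002, 0, 0, 0, 0, -0.006, 0.03, 0.002, 0, 0, 0, 0, -0.008, 0.038, 0.002, 0, 0, 0, 0, -0.0095, 0.046, 0.002, 0, 0, 0, 0, -0.011, 0.054, 0.002, 0, 0, 0, 0, -0.0125, 0.06, 0.002, 0, 0, 0, 0, -0.0125, 0.06, 0.002, 0, 0, 0, 0]'

```text
time_s: 7.1
eef_pos: [0.5619, -0.0023, 0.1509]
eef_rot: [0.0, 1.0, -0.006, -0.0]
wrist_force: [-0.8, -0.1, -1.7]
opening: 0.29
grasp_force: 59.8
```

```bash
python3 - <<'E'
from h import *
for n in('scene','side','wrist'): snap(n,n+'4')
o=ctrl.get_obs();print(o['eef_pos'],o['wrist_force'],o['torque'])
a,b,w=[cv2.imread(f'pics/{n}4.png') for n in('scene','side','wrist')]
r=lambda im,x,y,w,h:cv2.resize(im[y:y+h,x:x+w],(400,300),interpolation=cv2.INTER_CUBIC)
cv2.imwrite('pics/c6.png',np.vstack([np.hstack([r(a,300,160,160,120),r(b,180,190,160,120)]),np.hstack([cv2.resize(w,(400,300)),r(w,160,120,240,180)])]))
E
```

```text
[ 0.56203733 -0.00130369  0.15091635] [-0.45584102 -0.24968343 -2.6425355 ] [ 0.03563469  0.02739858 -0.00527355]
```

View pics/c6.png

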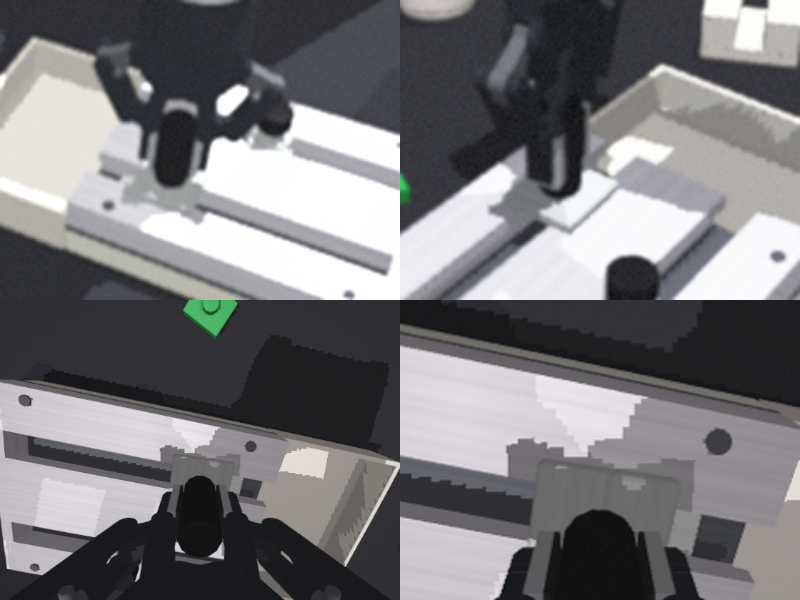

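The wrist crop shows the sole in the slot at about x = 56 mm, with the foot's corner just ahead of it at (685,530). I keep pushing to the open end.

Emit:
carry_out --steps '[-0.002, 0.01, 0, 0, 0, 0, 0, -0.004, 0.02, 0, 0, 0, 0, 0, -0.006, 0.03, 0, 0, 0, 0, 0, -0.008, 0.038, 0, 0, 0, 0, 0, -0.0095, 0.046, 0, 0, 0, 0, 0, -0.0115, 0.055, 0, 0, 0, 0, 0, -0.013, 0.062, 0, 0, 0, 0, 0, -0.013, 0.062, 0, 0, 0, 0, 0, -0.013, 0.062, 0, 0, 0, 0, 0]'

```text
time_s: 8.15
eef_pos: [0.5483, -0.0635, 0.1508]
eef_rot: [0.0, 1.0, -0.005, -0.0]
wrist_force: [-0.4, 0.5, -2.8]
opening: 0.29
grasp_force: 59.9
```

Emit:
carry_out --steps '[0.002, -0.01, 0, 0, 0, 0, 0, 0.005, -0.025, 0, 0, 0, 0, 0, 0.008, -0.04, 0, 0, 0, 0, 0, 0.011, -0.055, 0, 0, 0, 0, 0, 0.014, -0.068, 0, 0, 0, 0, 0, 0.014, -0.068, 0, 0, 0, 0, 0, 0.014, -0.068, 0, 0, 0, 0, 0]'

```text
time_s: 8.85
eef_pos: [0.5631, 0.0052, 0.1508]
eef_rot: [0.0, 1.0, -0.004, -0.0]
wrist_force: [0.2, -0.4, -2.5]
opening: 0.287
grasp_force: 59.9
```

```bash
python3 - <<'E'
from h import *
for n in('scene','side','wrist'): snap(n,n+'5')
o=ctrl.get_obs();print(o['eef_pos'],o['wrist_force'],o['torque'])
a,b,w=[cv2.imread(f'pics/{n}5.png') for n in('scene','side','wrist')]
r=lambda im,x,y,w,h:cv2.resize(im[y:y+h,x:x+w],(400,300),interpolation=cv2.INTER_CUBIC)
cv2.imwrite('pics/c7.png',np.vstack([np.hstack([r(a,270,165,200,150),r(b,180,190,220,165)]),np.hstack([cv2.resize(w,(400,300)),r(w,200,120,280,210)])]))
E
```

```text
[0.56302266 0.00411871 0.15084864] [ 0.6011928  -0.29212895 -3.0659444 ] [-0.02613216 -0.02929008 -0.03251704]
```

View pics/c7.png

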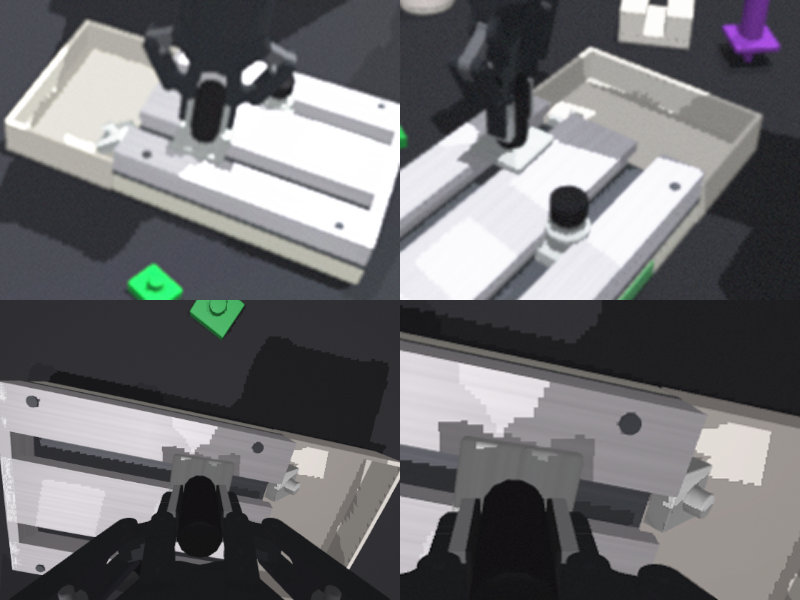

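The foot has left the slot. In the wrist crop, at (680,500), it stands or leans against the deck's end inside the tray, with its stud pointing away from the deck. I'll nudge it again with the blade, past the edge, so that it lies in the tray, and then come back.

Emit:
carry_out --steps '[-0.004, 0.018, 0, 0, 0, 0, 0, -0.008, 0.038, 0, 0, 0, 0, 0, -0.012, 0.056, 0, 0, 0, 0, 0, -0.014, 0.068, 0, 0, 0, 0, 0, -0.0165, 0.078, 0, 0, 0, 0, 0, -0.0185, 0.087, 0, 0, 0, 0, 0, -0.0205, 0.096, 0, 0, 0, 0, 0, -0.0205, 0.096, 0, 0, 0, 0, 0, -0.0205, 0.096, 0, 0, 0, 0, 0]'

```text
time_s: 9.9
eef_pos: [0.5415, -0.0911, 0.1507]
eef_rot: [-0.0, 1.0, -0.005, -0.0]
wrist_force: [-0.7, 1.8, -2.3]
opening: 0.29
grasp_force: 60.0
```

Emit:
carry_out --steps '[0.003, -0.015, 0, 0, 0, 0, 0, 0.007, -0.033, 0, 0, 0, 0, 0, 0.011, -0.052, 0, 0, 0, 0, 0, 0.015, -0.07, 0, 0, 0, 0, 0, 0.0185, -0.086, 0, 0, 0, 0, 0, 0.0205, -0.096, 0, 0, 0, 0, 0, 0.0205, -0.096, 0, 0, 0, 0, 0, 0.0205, -0.096, 0, 0, 0, 0, 0]'

```text
time_s: 10.7
eef_pos: [0.563, 0.0047, 0.1508]
eef_rot: [0.0, 1.0, -0.005, -0.0]
wrist_force: [0.7, -0.5, -2.3]
opening: 0.291
grasp_force: 59.9
```

```bash
python3 - <<'E'
from h import *
for n in('scene','side','wrist'): snap(n,n+'6')
o=ctrl.get_obs();print(o['eef_pos'],o['wrist_force'])
P=[np.load(f'pics/wrist{i}.npy') for i in(5,6)]; print(P[0]-P[1])
p=(.5295,.0635,-1.787);C,S=np.cos(p[2]),np.sin(p[2])
for n in('scene','side','wrist'):
    a,b=[cv2.cvtColor(cv2.imread(f'pics/{n}{i}.png'),6).astype(int) for i in(5,6)]
    m=np.zeros(a.shape,np.uint8)
    poly=[proj(n,[p[0]+C*x-S*y,p[1]+S*x+C*y,.006],P[1]) for x,y in((.118,-.09),(.118,.09),(.235,.09),(.235,-.09))]
    cv2.fillPoly(m,[np.int32(poly)],1)
    d=((abs(a-b)>22)&(m>0)).astype(np.uint8); d=cv2.morphologyEx(d,cv2.MORPH_OPEN,np.ones((2,2)))
    k,l,st,c=cv2.connectedComponentsWithStats(d)
    print(n,[(s[:5].tolist()) for s in st[1:] if s[4]>12])
E
```

```text
[0.56304941 0.00389111 0.1508996 ] [ 0.12319497 -0.21566394 -2.73859718]
[ 1.30520807e-05  2.73926043e-04 -3.35903427e-05  1.68086144e-05
  1.15838674e-06  2.20971223e-04 -4.78099476e-05]
scene [[321, 229, 14, 17, 94], [309, 231, 15, 12, 96]]
side [[281, 250, 8, 7, 46], [261, 255, 9, 7, 42]]
wrist [[459, 213, 4, 10, 23], [405, 226, 9, 7, 40], [415, 230, 31, 14, 240], [372, 237, 72, 46, 1184]]
```

```bash
cat > fit.py <<'E'
from h import *
from scipy.optimize import differential_evolution as DE
p=(.5295,.0635,-1.787);D=R.from_euler('z',p[2])
w=lambda q:D.apply(q)+[p[0],p[1],0]
box=np.array([[x,y,z] for x in(-.018,.018) for y in(-.016,.016) for z in(-.006,.006)])
t=np.linspace(0,6.28,12); stud=np.array([[.007*np.cos(a),.007*np.sin(a),z] for a in t for z in(.006,.016)])
def go(i):
    P=np.load(f'pics/wrist{i}.npy'); M={}
    for n in('scene','wrist'):
        im=cv2.imread(f'pics/{n}{i}.png').astype(int); m=np.zeros(im.shape[:2],np.uint8)
        cv2.fillPoly(m,[np.int32([proj(n,w([x,y,.006]),P) for x,y in((.122,-.02),(.122,.085),(.225,.085),(.225,-.02))])],1)
        s=(im[:,:,0]-im[:,:,2]); k=((s>-3)&(m>0)&(im.sum(2)>150)).astype(np.uint8); print(n,k.sum(),np.percentile(s[m>0],[5,25,50,75,90,97]),cv2.boundingRect(k))
        M[n]=(k,m)
    def cost(v):
        rot=R.from_euler('zyx',[v[3],v[4],v[5]]); c=0
        for n,(k,m) in M.items():
            s=np.zeros_like(k)
            for b in(box,stud):
                cv2.fillConvexPoly(s,cv2.convexHull(np.int32([np.round(proj(n,w(q),P)) for q in rot.apply(b)+v[:3]])),1)
            s&=m; c+=1-(s&k).sum()/max(1,(s|k).sum())
        return c
    for nm,pb,rb in(('flat',(0,0),(0,0)),('inverted',(0,0.6),(3.14,3.14)),('on end',(1.57,1.57),(0,0)),('lean',(.2,1.5),(0,0)),('on side',(0,0),(1.57,1.57)),('on side-',(0,0),(-1.57,-1.57))):
        r=DE(cost,[(.115,.2),(0,.08),(.008,.035),(-.8,.8),(pb[0]-.01,pb[1]+.01),(rb[0]-.01,rb[1]+.01)],maxiter=25,popsize=8,seed=1); print(nm,round(r.fun,3),np.round(r.x,3))
E
python3 - <<'E'
from fit import *
go(5);go(6)
E
```

```text
scene 407 [-12. -10.  -9.  -6.   4.   6.] (302, 218, 45, 34)
wrist 4342 [-11. -10. -10.   0.   1.   4.] (346, 195, 74, 126)Traceback (most recent call last):
    calc_energies = list(
        self._mapwrapper(self.func, parameters_pop[0:S])
    )
    return self.f(x, *self.args)
           ~~~~~~^^^^^^^^^^^^^^^
  File "fit.py", line 19, in cost
    cv2.fillConvexPoly(s,cv2.convexHull(np.int32([np.round(proj(n,w(q),P)) for q in rot.apply(b)+v[:3]])),1)
                                                           ~~~~^^^^^^^^^^
  File "h.py", line 19, in proj
    p,f,T=cam(n,pose); c=T[:3,:3].T@(np.asarray(X)-T[:3,3]); s=c[:2]/c[2]; s=s*(1+p['k1']*(s@s)); return s*f+[p['cx'],p['cy']]
          ~~~^^^^^^^^
  File "h.py", line 7, in cam
    p=ctrl.camera_params(n); f=210/np.tan(np.radians(p['vertical_fov'])/2)
ValueError: time passes only in moves, steps and waits

The above exception was the direct cause of the following exception:

Traceback (most recent call last):
  File "fit.py", line 23, in go
    r=DE(cost,[(.115,.2),(0,.08),(.008,.035),(-.8,.8),(pb[0]-.01,pb[1]+.01),(rb[0]-.01,rb[1]+.01)],maxiter=25,popsize=8,seed=1); print(nm,round(r.fun,3),np.round(r.x,3))
RuntimeError: The map-like callable must be of the form f(func, iterable), returning a sequence of numbers the same length as 'iterable'
```

```bash
sed -i 's/^    p=ctrl.camera_params(n); f=/    p=PC.setdefault(n,None) or PC.update({n:ctrl.camera_params(n)}) or PC[n]; f=/; s/^def cam/PC={}\ndef cam/' h.py
python3 - <<'E'
s=open('fit.py').read()
s=s.replace("proj(n,w([x,y,.006]),P) for x,y in((.122,-.02),(.122,.085),(.225,.085),(.225,-.02))","proj(n,w(q),P) for q in((.122,-.01,.056 if n=='wrist' else .006),(.122,.085,.056 if n=='wrist' else .006),(.2,.085,.006),(.2,-.01,.006))")
s=s.replace("M[n]=(k,m)","l,st=cv2.connectedComponentsWithStats(cv2.morphologyEx(k,cv2.MORPH_OPEN,np.ones((2,2))))[1:3]; k=(l==1+np.argmax(st[1:,4])).astype(np.uint8); print(st[1:][st[1:,4]>20].tolist()); M[n]=(k,m)")
open('fit.py','w').write(s)
E
timeout 500 python3 - <<'E'
from fit import *
go(5);go(6)
E
```

```text
scene 386 [-11. -10.  -9.   0.   5.   7.] (302, 222, 43, 30)
[[319, 223, 26, 29, 325], [304, 233, 14, 9, 57]]
wrist 868 [-11. -10. -10.  -3.   3.   4.] (380, 230, 40, 91)
[[388, 232, 33, 50, 859]]
flat 0.578 [ 0.136  0.045  0.018  0.405  0.003 -0.   ]
inverted 0.584 [ 0.134  0.047  0.021 -0.367 -0.009  3.141]
on end 0.756 [ 0.133  0.05   0.027 -0.8    1.579 -0.003]
lean 0.614 [ 0.137  0.045  0.018 -0.     0.474 -0.009]
on side 0.735 [0.133 0.047 0.02  0.11  0.008 1.577]
on side- 0.735 [ 0.135  0.048  0.019 -0.238 -0.002 -1.564]
scene 426 [-11. -10.  -9.   0.   5.   7.] (302, 222, 43, 30)
[[304, 223, 41, 30, 421]]
wrist 1876 [-11. -10.  -9.   0.   3.   4.] (376, 231, 69, 90)
[[390, 233, 56, 46, 1866]]
flat 0.575 [ 0.16   0.044  0.01   0.096 -0.007  0.006]
inverted 0.581 [ 0.161  0.044  0.008 -0.072  0.114  3.145]
on end 0.806 [ 0.159  0.047  0.016 -0.338  1.573  0.002]
lean 0.631 [ 0.162  0.044  0.009 -0.088  0.198  0.007]
on side 0.8 [ 0.153  0.051  0.016  0.36  -0.006  1.577]
on side- 0.835 [ 0.157  0.043  0.01   0.553 -0.008 -1.572]
```

The fit puts the foot flat in the tray: centre at deck x = 160 mm, about 10 mm above the bench, clear of the deck end. I set the scraper down, let go and withdraw.

Emit:
carry_out --steps '[0, 0, 0.0005, 0, 0, 0, 0, 0, 0, 0.001, 0, 0, 0, 0, 0, 0, 0.001, 0, 0, 0, 0, 0, 0, 0.001, 0, 0, 0, 0]'

```text
time_s: 11.25
eef_pos: [0.5632, 0.004, 0.1504]
eef_rot: [0.0, 1.0, -0.005, 0.0]
wrist_force: [-2.6, -2.3, 4.4]
opening: 0.293
grasp_force: 60.4
```

Contact: the sole rests on the deck with an upward push. Now I open and rise.

Emit:
carry_out --steps '[0, 0, 0, 0, 0, 0, 0.4, 0, 0, 0, 0, 0, 0, 0.6, 0, 0, 0, 0, 0, 0, 1, 0, 0, 0, 0, 0, 0, 1, 0, 0, 0, 0, 0, 0, 1, 0, 0, 0, 0, 0, 0, 1, 0, 0, -0.01, 0, 0, 0, 1, 0, 0, -0.03, 0, 0, 0, 1, 0, 0, -0.06, 0, 0, 0, 1, 0, 0, -0.1, 0, 0, 0, 1, 0, 0, -0.14, 0, 0, 0, 1, 0, 0, -0.16, 0, 0, 0, 1, 0, 0, -0.16, 0, 0, 0, 1, 0, 0, -0.16, 0, 0, 0, 1]'

```text
time_s: 12.65
eef_pos: [0.563, 0.0046, 0.3102]
eef_rot: [0.0, 1.0, -0.005, 0.0]
wrist_force: [0.1, -0.8, -0.4]
opening: 0.998
grasp_force: 0.0
```

```bash
python3 - <<'E'
from h import *
im={n:snap(n,n+'7').astype(int) for n in('scene','side','wrist')}; P=np.load('pics/wrist7.npy')
o=ctrl.get_obs();print(o['eef_pos'],o['wrist_force'],o['opening'])
b=np.array([.5630-.0015,.0040+.001])
for n in im:
    # black handle mask near its expected place; centre of columns at the top and bottom vs. expected axis
    t,q=proj(n,[*b,.126],P),proj(n,[*b,.064],P); m=(im[n].max(2)<45).astype(np.uint8)
    z=np.zeros_like(m); cv2.line(z,tuple(np.int32(t)),tuple(np.int32(q)),1,26 if n!='wrist' else 60)
    ys,xs=np.nonzero(m&z); c=np.c_[xs,ys]; v,l=np.linalg.eigh(np.cov(c.T))[::-1]
    print(n,'expect',np.round(t),np.round(q),'mask n',len(c),c.mean(0),'axis',np.degrees(np.arctan2(*(v[:,1])[::-1]))%180 , 'exp',np.degrees(np.arctan2(*(q-t)[::-1]))%180)
for n in('scene','side'): # clamp knob before/after
    a=cv2.imread(f'pics/{n}0.png').astype(int)[:,:,::-1]; 
    y,x=(208,409) if n=='scene' else (303,272)
    f=lambda k:np.argwhere(k[y-14:y+14,x-14:x+14].max(2)<50).mean(0); print(n,f(a),f(im[n]))
E
```

```text
[0.56223601 0.00472958 0.30806704] [ 0.00514698  0.0554117  -0.79963418] 0.9991219116253119
scene expect [375. 208.] [371. 232.] mask n 231 [372.23376623 223.26839827] axis 99.34376091371097 exp 99.93759165940394
side expect [240. 232.] [241. 267.] mask n 947 [239.87117212 242.42661035] axis 87.74576101384469 exp 89.02699439858493
wrist expect [279. 211.] [279. 193.] mask n 345 [280.6173913  194.19710145] axis 28.90613901883225 exp 90.31037092558525
scene [12.06896552 15.43448276] [16.         13.54545455]
side [14.74725275 14.49450549] [14.79281768 14.45303867]
```

The scraper stands upright where I left it, with its axis within about 1° in both fixed views. The side view shows the knob moved by less than 0.1 px. I hand in.

```bash
python3 -c "
from bench import ctrl
print(ctrl.hand_in())"
```

```text
the job is handed in; nothing more can be done
None
```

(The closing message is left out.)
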